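# Turn over weld coupons and scrap the marked one

## Task

Check the undersides of the three welded steel coupons on the firebrick hearth: turn every one of them over. The one with a red paint disc underneath is a reject: lay it flat in the red scrap tray with its red mark facing up. Leave the other two lying flat on the hearth, bead side down, let go of everything, and keep the red magnet and the brass coupling on the hearth where they are.

Things in the scene. Friction and masses are not known exactly. Their poses are not given: they have to be found in the camera images.
- coupon_a_centre (a point): Coupon A: centre of one of three look-alike welded steel plates, 50 x 50 x 20 mm, about 0.4 kg, loose. Lumpy weld bead (along its y axis, 2 mm proud, look only) on the face that is up at the start; underside flat with a thin root line. x and y axes along the edges; z from underside to bead side: up at the start, down once turned over. Can be gripped across either 50 mm width.
- coupon_b_centre (a point): Coupon B: centre of one of three look-alike welded steel plates, 50 x 50 x 20 mm, about 0.4 kg, loose. Lumpy weld bead (along its y axis, 2 mm proud, look only) on the face that is up at the start; underside flat with a thin root line. x and y axes along the edges; z from underside to bead side: up at the start, down once turned over. Can be gripped across either 50 mm width.
- coupon_c_centre (a point): Coupon C: centre of one of three look-alike welded steel plates, 50 x 50 x 20 mm, about 0.4 kg, loose. Lumpy weld bead (along its y axis, 2 mm proud, look only) on the face that is up at the start; underside flat with a thin root line. x and y axes along the edges; z from underside to bead side: up at the start, down once turned over. Can be gripped across either 50 mm width.
- coupon_a: The same coupon A; this origin is the centre of its underside (starting bottom face), 10 mm below its centre along its z axis. The coupon can be stood on any of its 20 mm wide edges (centre then 25 mm above the hearth) and tips over from there when pushed near its top.
- coupon_b: The same coupon B; this origin is the centre of its underside (starting bottom face), 10 mm below its centre along its z axis. The coupon can be stood on any of its 20 mm wide edges (centre then 25 mm above the hearth) and tips over from there when pushed near its top.
- coupon_c: The same coupon C; this origin is the centre of its underside (starting bottom face), 10 mm below its centre along its z axis. The coupon can be stood on any of its 20 mm wide edges (centre then 25 mm above the hearth) and tips over from there when pushed near its top.
- mark (a point): Centre of the red paint disc, 34 mm across, on the underside of the one rejected coupon (only this coupon has it). It faces down and is out of sight until that coupon is turned over; the side with the root line and the disc is the marked side.
- hearth: Fixed cream firebrick slab, 320 mm (its x) x 440 mm (its y) x 12 mm thick; origin at the centre of its underside on the bench, so its top is 12 mm above the origin. The coupons lie flat on it, in a loose row along its y axis.
- scrap_tray_in (a point): Centre of the inner floor of the fixed red scrap tray: 180 x 180 mm outside, 30 mm high, walls and floor 4 mm thick (172 x 172 mm inside, floor 4 mm above the bench). It may stand left or right of the hearth.
- fittings_tray: Fixed grey tray of the same size full of pipe fittings, on the other side of the hearth; up to 36 mm high. Not used.
- magnet: Bystander: L-shaped red welding magnet, 60 x 64 x 16 mm, lying on the far part of the hearth.
- coupling: Bystander: brass pipe coupling, a ring 40 mm across and 30 mm high, standing on the far part of the hearth. Origin at the centre of its underside.
Not all that is in view belongs to the job. What is shaped like the coupon_b but green is not meant. What is shaped like the coupon_c but blue is not meant.

How it is judged:
At the end, for the whole second after the job is handed in: Coupons A and C lie turned over (within 8 deg), flat and at rest on the hearth; marked coupon B lies turned over the same way, flat and at rest on the scrap tray floor, centre within 75 mm of the tray centre each way. Flat: centre 10 mm, give or take 4 mm, above the surface (angle between each of coupon_a_centre, coupon_c_centre, coupon_b_centre's own z axis and vertical above 3 rad and x of coupon_a_centre in the frame of hearth between -0.165 and 0.165 m and y of coupon_a_centre in the frame of hearth between -0.225 and 0.225 m and z of coupon_a_centre in the frame of hearth between 0.018 and 0.026 m and linear speed of each of coupon_a, coupon_c, coupon_b below 0.02 m/s and x of coupon_c_centre in the frame of hearth between -0.165 and 0.165 m and y of coupon_c_centre in the frame of hearth between -0.225 and 0.225 m and z of coupon_c_centre in the frame of hearth between 0.018 and 0.026 m and x of coupon_b_centre in the frame of scrap_tray_in between -0.075 and 0.075 m and y of coupon_b_centre in the frame of scrap_tray_in between -0.075 and 0.075 m and z of coupon_b_centre in the frame of scrap_tray_in between 0.006 and 0.014 m); the robot touches nothing.
It fails at once if the magnet or the coupling on the hearth is moved more than 40 mm (distance of any of magnet, coupling from where it was at the start of the episode above 0.04 m).
It also fails if it takes over 72 s, if anything falls off the work surface, if the arm or the gripper's body presses on something with over 40 N, if the wrist force passes 120 N, or if a joint passes its speed limit or range.

## Robot

A 6-joint arm with a two-finger parallel gripper is mounted at the origin on the work surface. World frame = base frame: x ahead of the robot, y to its left, z up, the work surface at z = 0. Lengths are in m, angles in rad, forces in N, time in s.
With the tool pointing down it reaches from about 0.3 to 0.825 m from the base axis. Payload 5.4 kg.
Tool frame: the origin (TCP) lies on the mounting face of the last link; the fingertips stand bot.tip_extent ahead of it and the grasp point (between the pads) lies 171 mm ahead of it (bot.tip_extent is the distance from the TCP to the fingertips, in m); z points along the fingers, y is the line along which they close (so a half turn about z gives the same grasp; the last joint's range is limited). The gripper opens to 92 mm and grips with 3 to 60 N. Pads are 20 mm wide; open, the fingers measure 128 mm over their backs; the gripper's body (75 mm by 189 mm) begins 69 mm behind the grasp point.
Start: joints at [-1.509, 0.158, 1.597, -0, 1.386, -0.21], TCP at [0.154, -0.554, 0.405] pointing down, gripper open.
Joint ranges: [-2.91, 2.91], [-0.94, 2.29], [0.18, 2.7], [-1.29, 4.43], [0.17, 2.64], [-3, 3]. Speed limits (rad/s): [2.57, 2.57, 3.14, 3.14, 3.14, 3.14].

## Interface

Orientations are given as a unit quaternion [w, x, y, z].
In Python, from rig import bot gives the robot as it stands.
- The arm moves only by the shell command python3 -m pendant 'ROWS' [FORCE]. ROWS is JSON, a list of rows, each a list of 7 numbers: the shift along the world's x, y, z scaled (see below), then the turn, a rotation vector about the world's x, y, z scaled (see below), then the closure, from -1 (fully open) to 1 (shut). In form: [[tx, ty, tz, wx, wy, wz, claw], ...]. A call has exactly 10 rows; each row is the pose to reach, as a shift and turn from the pose commanded when the call began; what a row does not reach only later rows make up. The controller multiplies each number of a shift by 0.25 m and each number of a turn by 30 degrees. A row lasts 1/10 s, in which the tool goes at most 50 mm and 8.59 degrees, less where a joint would pass 70% of its speed; a pose out of reach is approached as far as the arm can. A call with a number of a shift or a turn outside -1 to 1 is refused whole. A call with a gripper value outside its range is refused whole. The fingers move at their own pace and stop on an object; FORCE is the grip in N (left out, the last holds). Time passes only in rows, so rows that repeat a pose let the fingers close, or fill a call up. It gives the time, the measured TCP pose, the force, the opening and the grip force at its end, in the units of the state.
- bot.get_state(): the state, without advancing time (a new reading comes with each control period).
- bot.capture(name): name is "scene" or "top" or "wrist"; returns (picture, depth): 400x640x3 uint8, blue, green, red; 400x640 float32, m along the optical axis (not along the pixel's ray), 0 where there is no reading.
- bot.calibration(name): a dict with "intrinsics" (3x3 intrinsics, pixels), "k1" (the pictures are not rectified: a ray, as slopes to the right and down, at radius r is drawn at 1 + k1 r^2 times it, then the intrinsics apply), "T" (4x4, takes a point from camera to world coordinates). Camera axes: x right, y down, z forward; pixel columns grow to the right and rows downward; lengths in m; the calibration is good to about 2 mm. A picture is of the moment at which its call begins: read the wrist's pose just before it. calibration takes no time and is no camera call; for the wrist camera it gives the pose at the moment of the call.
- bot.job_done(): hands the job in; it is judged then, once.
The state is a dict: "time": time; "joint_pos": joint angles; "qvel": joint speeds; "effort": joint torques, N m; "tcp_pos": TCP position; "eef_rot": TCP orientation; "ft_force": force on the tool from outside, world axes, zero at the start; "torque": the same for the moment, N m; "grip_width": finger opening in m; "finger_force": force on a finger pad.
Only numpy, scipy, OpenCV 4.12 (cv2) and the standard library are available. Lean on these libraries where they do the work, as an engineer would, in place of code of your own. Each camera call takes 0.05 s, during which the arm holds its last target. There are 200 camera calls.

## Working session

There is one attempt and no reset: what is moved stays moved. The work goes in short steps, Python scripts to look and compute and a shell command to move; the robot and the scene stay as the last step left them, time stands still between calls to the robot, and variables do not carry over. Pictures are saved under pics/ and viewed, at most 10 in all, crops included, and the job is handed in when it is done.

```bash
mkdir -p pics; cat > h.py <<'E'
import numpy as np, cv2
from rig import bot
def cap(n):
    c=bot.calibration(n); im,d=bot.capture(n); return im,d,c
def world(d,c):
    K=np.array(c["intrinsics"],float);T=np.array(c["T"]);h,w=d.shape
    u,v=np.meshgrid(np.arange(w),np.arange(h))
    p=np.stack([u,v],-1).reshape(-1,1,2).astype(np.float64)
    q=cv2.undistortPoints(p,K,np.array([c["k1"],0,0,0],float)).reshape(h,w,2)
    P=np.dstack([q*d[...,None],d]); W=P@T[:3,:3].T+T[:3,3]; W[d==0]=np.nan
    return W
E
python3 - <<'E'
from h import *
im,d,c=cap("top"); cv2.imwrite("pics/top0.png",im)
W=world(d,c); np.save("w0.npy",W); print(c["T"]); s=bot.get_state(); print(s,bot.tip_extent)
for v in range(20,400,40): print([tuple(np.round(W[v,u]*1000).tolist()) for u in range(40,640,140)])
E
```

```text
[[ 0.01229168 -0.99711626  0.07488714  0.4907711 ]
 [-0.99975131 -0.01086139  0.01947677 -0.00429211]
 [-0.01860723 -0.07510792 -0.99700179  1.08983214]
 [ 0.          0.          0.          1.        ]]
{'time': 0.05, 'joint_pos': array([-1.50908852e+00,  1.59016620e-01,  1.59820093e+00, -2.35990199e-05,
        1.38623207e+00, -2.10076218e-01]), 'qvel': array([-5.03398062e-05,  7.31678342e-05, -2.22687144e-03, -7.54877903e-06,
        1.53289296e-03, -3.24089938e-04]), 'effort': array([-1.47261553e-04, -3.86846781e+01, -3.23284006e+01,  7.04866857e-02,
        3.40493163e-02, -4.35512106e-05]), 'tcp_pos': array([ 0.1543312 , -0.55361232,  0.40375251]), 'eef_rot': array([-9.26788733e-04,  9.90780159e-01,  1.35476251e-01,  5.72504077e-05]), 'ft_force': array([ 0.04621215, -0.29117909,  0.99360586]), 'torque': array([ 0.01574694,  0.00613502, -0.0368168 ]), 'finger_force': 0.0, 'grip_width': 0.09186635299791647} 0.1901
[(1292.0, 1116.0, -269.0), (1294.0, 565.0, -285.0), (1294.0, 23.0, -289.0), (1291.0, -509.0, -278.0), (1294.0, -1037.0, -266.0)]
[(1293.0, 1386.0, -618.0), (1293.0, 69
[... 279 characters left out ...]
9.0, -399.0, -2.0), (764.0, -814.0, -2.0)]
[(723.0, 1440.0, -745.0), (632.0, 424.0, 1.0), (635.0, 11.0, 8.0), (641.0, -397.0, -3.0), (645.0, -807.0, 1.0)]
[(509.0, 846.0, -2.0), (514.0, 412.0, 20.0), (519.0, 10.0, 14.0), (524.0, -393.0, 2.0), (528.0, -803.0, -2.0)]
[(391.0, 837.0, 1.0), (399.0, 414.0, 5.0), (405.0, 9.0, 3.0), (409.0, -392.0, 2.0), (413.0, -797.0, 1.0)]
[(274.0, 831.0, -1.0), (284.0, 411.0, 1.0), (291.0, 7.0, -2.0), (295.0, -393.0, -6.0), (299.0, -795.0, -2.0)]
[(158.0, 824.0, -1.0), (170.0, 408.0, -1.0), (282.0, 3.0, 360.0), (184.0, -390.0, 1.0), (187.0, -790.0, -1.0)]
[(45.0, 816.0, 2.0), (59.0, 403.0, 3.0), (275.0, 0.0, 535.0), (72.0, -391.0, -4.0), (178.0, -595.0, 268.0)]
```

View pics/top0.png

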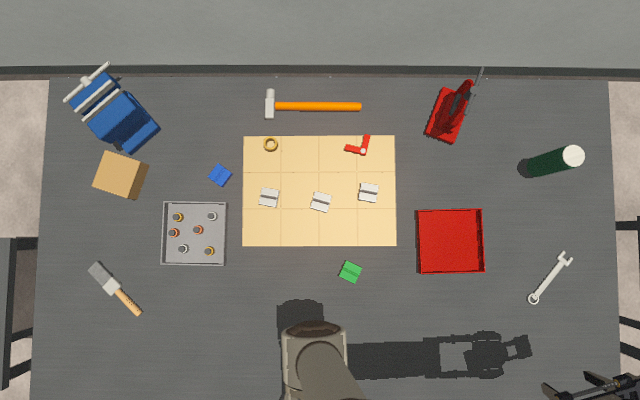

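The top view shows three grey coupons at about (269,198), (320,202) and (369,192). The scrap tray is at (450,241), the coupling at (271,144) and the magnet at (360,146).

```bash
python3 - <<'E'
from h import *
im=cv2.imread("pics/top0.png");W=np.load("w0.npy");c=bot.calibration("top")
K=np.array(c["intrinsics"],float);T=np.array(c["T"])
def ray(pts,z):
    q=cv2.undistortPoints(np.array(pts,float).reshape(-1,1,2),K,np.array([c["k1"],0,0,0],float)).reshape(-1,2)
    r=np.c_[q,np.ones(len(q))]@T[:3,:3].T; return T[:3,3]+r*((z-T[2,3])/r[:,2])[:,None]
hsv=cv2.cvtColor(im,cv2.COLOR_BGR2HSV)
print(hsv[175,260],hsv[198,262],hsv[202,314])
m=((hsv[...,1]<45)&(hsv[...,2]>90)).astype(np.uint8); m[:,:246]=0;m[:,392:]=0;m[:140]=0;m[243:]=0
m=cv2.morphologyEx(m,cv2.MORPH_CLOSE,np.ones((5,5)))
for k in cv2.findContours(m,0,2)[0]:
    if cv2.contourArea(k)<100: continue
    P=ray(k.reshape(-1,2),.032)[:,:2].astype(np.float32)*1000
    print(cv2.minAreaRect(P),cv2.contourArea(k))
print("tray",ray([[418,211],[482,211],[484,272],[420,273]],.03).round(3).tolist())
print("hearth",ray([[243,137],[395,136],[396,246],[243,246]],.012).round(3).tolist())
print("coup,mag",ray([[271,144],[350,151],[366,137],[366,154]],.03).round(3).tolist())
x=cv2.resize(im[130:250,240:400],None,fx=5,fy=5,interpolation=2);cv2.imwrite("pics/crop.png",x)
E
```

```text
[ 20  90 236] [ 21  19 219] [ 23  18 230]
((570.7835083007812, 8.566984176635742), (50.06584930419922, 50.502899169921875), 74.69139099121094) 283.0
((582.417236328125, 156.39028930664062), (50.87501907348633, 49.654136657714844), 79.84618377685547) 281.0
((598.6954956054688, -125.20565795898438), (50.68854522705078, 50.69076919555664), 79.24713897705078) 286.5
tray [[0.547, -0.266, 0.03], [0.549, -0.446, 0.03], [0.379, -0.448, 0.03], [0.374, -0.27, 0.03]]
hearth [[0.759, 0.239, 0.012], [0.766, -0.205, 0.012], [0.448, -0.207, 0.012], [0.442, 0.23, 0.012]]
coup,mag [[0.735, 0.153, 0.03], [0.716, -0.074, 0.03], [0.757, -0.119, 0.03], [0.708, -0.119, 0.03]]
```

View pics/crop.png

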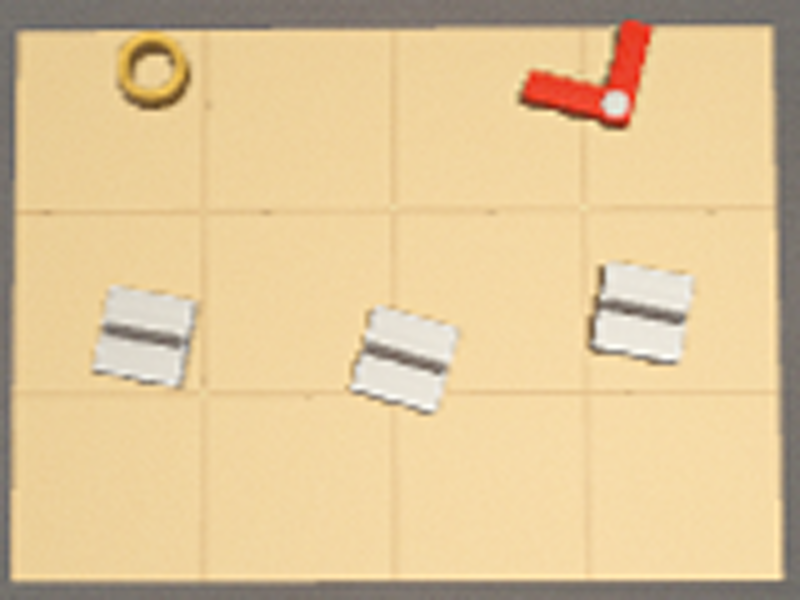

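The crop confirms the yaw, with the beads at about 80° from x. The plan is to grip each coupon with the tool leaning sideways by about 55–60°, swing to the opposite lean, set it down past its tipping angle and release.

```bash
cat >> h.py <<'E'
from scipy.spatial.transform import Rotation as Ro
def pose(tip,psi,th):
    psi,th=np.radians([psi,th]);a=np.array([np.cos(psi),np.sin(psi),0]);p=np.array([-np.sin(psi),np.cos(psi),0])
    d=-(np.array([0,0,np.cos(th)])+p*np.sin(th))
    return np.array(tip)-bot.tip_extent*d, np.c_[np.cross(a,d),a,d]
def st():
    s=bot.get_state();q=s["eef_rot"];R=Ro.from_quat(np.r_[q[1:],q[0]]).as_matrix()
    return s,s["tcp_pos"],R
def plan(tip,psi,th):
    """shift and turn left, in pendant units (may need several calls)"""
    s,t,R=st(); T,G=pose(tip,psi,th)
    if abs(G[:,1]@R[:,1])>.3 and G[:,1]@R[:,1]<0: print("180 flip!")
    rv=Ro.from_matrix(G@R.T).as_rotvec()
    print("t",s["time"],"tip",(t+R[:,2]*bot.tip_extent).round(4),"j",s["joint_pos"].round(2),"w",round(s["grip_width"],4),"ff",round(s["finger_force"],1),"F",s["ft_force"].round(1))
    print("  ROW left",((T-t)/.25).round(3),(rv/np.radians(30)).round(3))
E
python3 -c "
from h import *
plan([.599,-.125,.15],-11,-55)"
```

```text
t 0.05 tip [ 0.1543 -0.5533  0.2137] j [-1.51  0.16  1.6  -0.    1.39 -0.21] w 0.0919 ff 0.0 F [ 0.  -0.3  1. ]
  ROW left [ 1.66   1.103 -0.579] [ 1.411 -1.307  1.941]
```

```bash
python3 -m pendant '[[0.1,0.07,-0.02,0.05,-0.05,0.15,-1],[0.2,0.14,-0.05,0.15,-0.15,0.3,-1],[0.3,0.21,-0.08,0.25,-0.25,0.4,-1],[0.42,0.28,-0.11,0.35,-0.35,0.5,-1],[0.54,0.35,-0.14,0.45,-0.45,0.65,-1],[0.66,0.42,-0.18,0.55,-0.5,0.75,-1],[0.76,0.48,-0.22,0.6,-0.55,0.85,-1],[0.83,0.55,-0.25,0.7,-0.65,0.97,-1],[0.83,0.55,-0.25,0.7,-0.65,0.97,-1],[0.83,0.55,-0.25,0.7,-0.65,0.97,-1]]' 40; python3 -c "
from h import *
plan([.599,-.125,.13],-11,-55)"
```

```text
time: 1.05
tcp_pos: [0.3617, -0.4163, 0.3417]
eef_rot: [-0.155, 0.895, 0.373, 0.189]
ft_force: [0.2, -0.7, -0.4]
grip_width: 0.0922
finger_force: 0.0
t 1.05 tip [ 0.4039 -0.3366  0.1743] j [-1.17  0.23  1.67  0.38  1.56 -0.45] w 0.0922 ff 0.0 F [ 0.2 -0.7 -0.4]
  ROW left [ 0.83   0.554 -0.411] [ 0.714 -0.655  0.975]
```

```bash
python3 -m pendant '[[0.1,0.07,-0.02,0.05,-0.05,0.15,-1],[0.2,0.14,-0.05,0.15,-0.15,0.3,-1],[0.3,0.21,-0.08,0.25,-0.25,0.4,-1],[0.42,0.28,-0.14,0.35,-0.35,0.5,-1],[0.54,0.35,-0.2,0.45,-0.45,0.65,-1],[0.66,0.42,-0.26,0.55,-0.5,0.75,-1],[0.76,0.48,-0.32,0.6,-0.55,0.85,-1],[0.83,0.554,-0.4,0.71,-0.65,0.975,-1],[0.83,0.554,-0.41,0.714,-0.655,0.975,-1],[0.83,0.554,-0.41,0.714,-0.655,0.975,-1]]'; python3 - <<'E'
from h import *
im,d,c=cap("wrist");cv2.imwrite("pics/w1.png",im)
plan([.6005,-.117,.024],-11,-55)
plan([.6005,-.117,.024],-11,55)
E
```

```text
time: 2.05
tcp_pos: [0.5688, -0.2787, 0.2392]
eef_rot: [-0.294, 0.685, 0.564, 0.356]
ft_force: [-0.7, -0.0, 1.2]
grip_width: 0.092
finger_force: 0.0
t 2.1 tip [ 0.599  -0.1266  0.1311] j [-0.79  0.63  1.44  0.75  1.7  -0.76] w 0.0915 ff 0.0 F [ 0.5 -0.3 -0.6]
  ROW left [ 0.008  0.038 -0.429] [0.002 0.001 0.004]
t 2.1 tip [ 0.599  -0.1266  0.1311] j [-0.79  0.63  1.44  0.75  1.7  -0.76] w 0.0915 ff 0.0 F [ 0.5 -0.3 -0.6]
  ROW left [ 0.246  1.26  -0.429] [-3.596e+00  7.040e-01  1.000e-03]
```

View pics/w1.png

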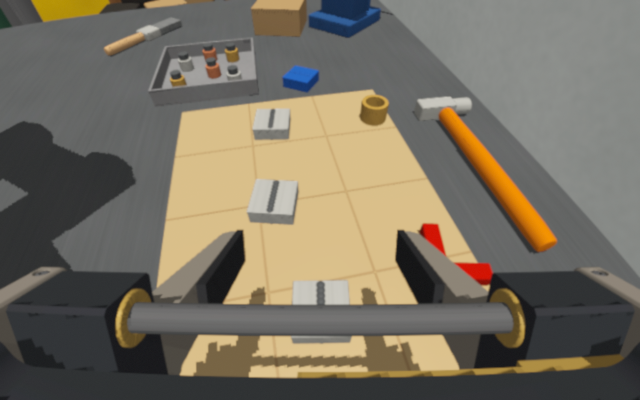

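The wrist view shows coupon R centred between the fingers, at about (321,310), and the magnet is to the right of the right finger at about (475,270). I'll descend and grip.

```bash
python3 -m pendant '[[0,0.01,-0.1,0,0,0,-1],[0.004,0.02,-0.22,0,0,0,-1],[0.008,0.038,-0.34,0,0,0,-1],[0.008,0.038,-0.4,0,0,0,-1],[0.008,0.038,-0.425,0,0,0,-1],[0.008,0.038,-0.425,0,0,0,-1],[0.008,0.038,-0.425,0,0,0,1],[0.008,0.038,-0.425,0,0,0,1],[0.008,0.038,-0.425,0,0,0,1],[0.008,0.038,-0.425,0,0,0,1]]' 50; python3 - <<'E'
from h import *
plan([.6005,-.117,.12],-11,0)
E
```

```text
time: 3.1
tcp_pos: [0.5715, -0.2685, 0.1341]
eef_rot: [-0.293, 0.684, 0.565, 0.357]
ft_force: [-0.2, 0.5, 0.7]
grip_width: 0.062
finger_force: 0.0
t 3.1 tip [ 0.6015 -0.1157  0.0251] j [-0.78  0.8   1.44  0.75  1.57 -0.86] w 0.062 ff 0.0 F [-0.2  0.5  0.7]
  ROW left [0.116 0.606 0.704] [-1.8    0.353 -0.002]
```

```bash
python3 -m pendant '[[0,0,0,0,0,0,1],[0,0,0,0,0,0,1],[0,0,0,0,0,0,1],[0,0,0.03,0,0,0,1],[0,0.02,0.1,0,0,0,1],[0.02,0.09,0.2,-0.2,0.04,0,1],[0.03,0.16,0.3,-0.45,0.09,0,1],[0.045,0.24,0.38,-0.7,0.14,0,1],[0.058,0.3,0.42,-0.95,0.187,0,1],[0.058,0.3,0.42,-0.95,0.187,0,1]]'; python3 - <<'E'
from h import *
plan([.6005,-.117,.12],-11,30)
E
```

```text
time: 4.1
tcp_pos: [0.5867, -0.1911, 0.2409]
eef_rot: [-0.142, 0.751, 0.622, 0.174]
ft_force: [0.2, 0.4, -3.7]
grip_width: 0.0492
finger_force: 49.9
t 4.1 tip [ 0.6027 -0.1097  0.0699] j [-0.6   0.47  1.57  0.43  1.31 -0.57] w 0.0492 ff 49.9 F [ 0.2  0.4 -3.7]
  ROW left [0.128 0.67  0.175] [-1.828  0.357 -0.01 ]
```

```bash
python3 -m pendant '[[0.01,0.05,0.02,-0.14,0.03,0,1],[0.02,0.1,0.05,-0.28,0.055,0,1],[0.03,0.15,0.08,-0.42,0.08,0,1],[0.04,0.2,0.11,-0.56,0.11,0,1],[0.05,0.25,0.13,-0.7,0.135,0,1],[0.06,0.3,0.15,-0.84,0.16,0,1],[0.07,0.355,0.17,-0.98,0.19,0,1],[0.07,0.36,0.17,-0.98,0.19,0,1],[0.07,0.36,0.17,-0.98,0.19,0,1],[0.07,0.36,0.17,-0.98,0.19,0,1]]' >/dev/null
python3 -m pendant '[[0.01,0.05,0.01,-0.14,0.03,0,1],[0.02,0.1,0.02,-0.28,0.055,0,1],[0.03,0.15,0.02,-0.42,0.08,0,1],[0.035,0.2,0.02,-0.56,0.11,0,1],[0.04,0.25,0.02,-0.7,0.135,0,1],[0.05,0.3,0.01,-0.84,0.16,0,1],[0.06,0.355,0,-0.98,0.19,0,1],[0.06,0.36,0,-0.98,0.19,0,1],[0.06,0.36,0,-0.98,0.19,0,1],[0.06,0.36,0,-0.98,0.19,0,1]]' >/dev/null
python3 - <<'E'
from h import *
plan([.6005,-.117,.12],-11,65)
im,d,c=cap("scene");cv2.imwrite("pics/s1.png",im)
E
```

```text
t 6.1 tip [ 0.598  -0.1183  0.123 ] j [-0.1   0.45  1.54 -0.62  1.28  0.32] w 0.0493 ff 49.9 F [-0.3 -1.1 -3.7]
  ROW left [ 0.06   0.267 -0.323] [-1.021  0.199  0.003]
```

View pics/s1.png

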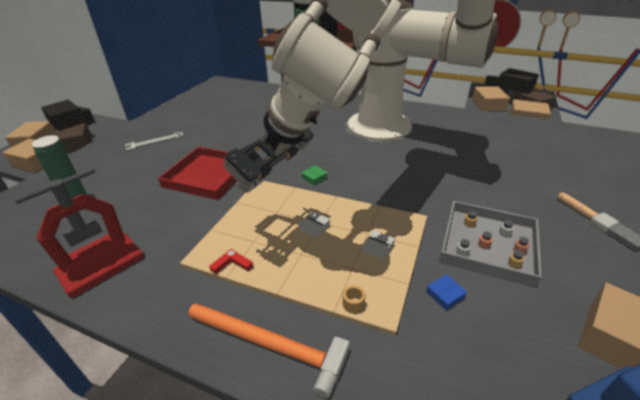

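```bash
python3 -m pendant '[[0.01,0.04,-0.03,-0.15,0.03,0,1],[0.02,0.08,-0.08,-0.3,0.06,0,1],[0.03,0.13,-0.14,-0.45,0.09,0,1],[0.04,0.17,-0.22,-0.6,0.12,0,1],[0.05,0.21,-0.32,-0.75,0.15,0,1],[0.055,0.25,-0.42,-0.9,0.18,0,1],[0.06,0.265,-0.54,-1,0.195,0,1],[0.06,0.265,-0.62,-1,0.195,0,1],[0.06,0.265,-0.66,-1,0.195,0,1],[0.06,0.265,-0.67,-1,0.195,0,1]]'
python3 - <<'E'
from h import *
plan([.6005,-.117,.03],-11,65)
E
```

```text
time: 7.15
tcp_pos: [0.6332, 0.0521, 0.1126]
eef_rot: [0.338, 0.653, 0.538, -0.412]
ft_force: [0.2, 0.2, -4.0]
grip_width: 0.0492
finger_force: 49.9
t 7.15 tip [ 0.6002 -0.1161  0.0304] j [ 0.07  0.89  1.38 -1.06  1.48  0.73] w 0.0492 ff 49.9 F [ 0.2  0.2 -4. ]
  ROW left [ 0.001 -0.    -0.009] [-0.02   0.     0.002]
```

```bash
python3 -m pendant '[[0,0,-0.005,0,0,0,-1],[0,0,-0.005,0,0,0,-1],[0,0,-0.005,0,0,0,-1],[0,0,-0.005,0,0,0,-1],[0,0,0,0,0,0,-1],[0,0,0,0,0,0,-1],[0,0,0.1,0,0,0,-1],[0,0,0.2,0,0,0,-1],[0,0,0.35,0,0,0,-1],[0,0,0.4,0,0,0,-1]]'
cat >> h.py <<'E'
def look(name,z=.032,box=(.42,.75,-.2,.24)):
    im,d,c=cap("top");cv2.imwrite(f"pics/{name}.png",im)
    K=np.array(c["intrinsics"],float);T=np.array(c["T"])
    hsv=cv2.cvtColor(im,cv2.COLOR_BGR2HSV)
    m=((hsv[...,1]<45)&(hsv[...,2]>90)).astype(np.uint8); m[:,:246]=0;m[:,392:]=0;m[:140]=0;m[243:]=0
    red=((hsv[...,1]>150)&((hsv[...,0]<8)|(hsv[...,0]>172))).astype(np.uint8); red[:158]=0;red[:,:246]=0;red[:,392:]=0;red[243:]=0
    print("red px",red.sum(),np.argwhere(red).mean(0) if red.sum() else "")
    m=cv2.morphologyEx(m|red,cv2.MORPH_CLOSE,np.ones((5,5)))
    for k in cv2.findContours(m,0,2)[0]:
        if cv2.contourArea(k)<100: continue
        q=cv2.undistortPoints(k.reshape(-1,1,2).astype(float),K,np.array([c["k1"],0,0,0],float)).reshape(-1,2)
        r=np.c_[q,np.ones(len(q))]@T[:3,:3].T; P=T[:3,3]+r*((z-T[2,3])/r[:,2])[:,None]
        R=cv2.minAreaRect(P[:,:2].astype(np.float32)*1000); print(np.round(R[0],1),np.round(R[1],1),round(R[2],1))
    return im
E
python3 - <<'E'
from h import *
im=look("t2");cv2.imwrite("pics/t2c.png",cv2.resize(im[130:290,230:420],None,fx=4,fy=3.5))
plan([.571,.005,.13],-15,60)
E
```

```text
time: 8.15
tcp_pos: [0.6346, 0.053, 0.2176]
eef_rot: [0.341, 0.654, 0.537, -0.41]
ft_force: [0.1, 0.3, -0.0]
grip_width: 0.0922
finger_force: 0.0
red px 0 
[593.9 -87.8] [50.9 74. ] 79.1
[632.5  -9.7] [107.6 179.6] 70.8
[600.6 149.4] [290.6 143.5] 1.5
t 8.2 tip [ 0.6027 -0.1154  0.1361] j [ 0.08  0.71  1.41 -1.06  1.54  0.62] w 0.0922 ff 0.0 F [1.3 0.3 1.1]
  ROW left [-0.085  0.444  0.027] [ 0.146 -0.02  -0.134]
```

View pics/t2c.png

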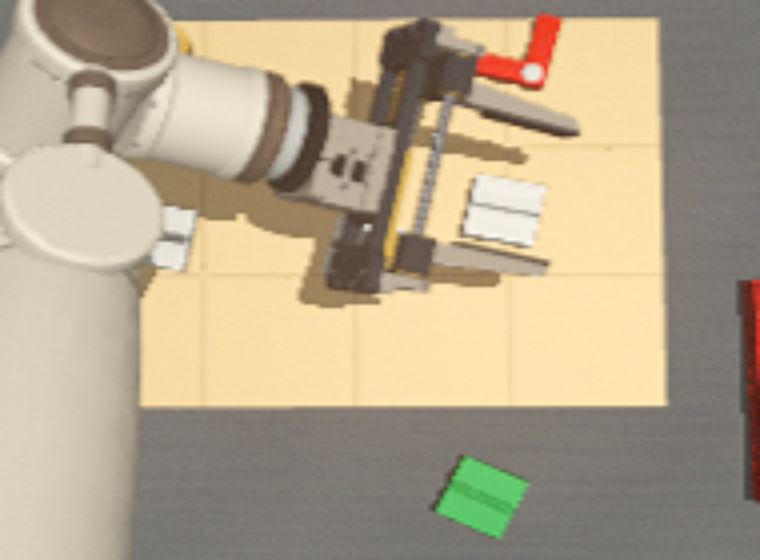

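Coupon R is turned over at crop (505,210), shows its root line and has no red mark. The middle coupon is next, starting from the current lean.

```bash
python3 - <<'E'
from h import *
plan([.569,.001,.025],-15,60)
E
```

```text
t 8.2 tip [ 0.6027 -0.1154  0.1361] j [ 0.08  0.71  1.41 -1.06  1.54  0.62] w 0.0922 ff 0.0 F [1.3 0.3 1.1]
  ROW left [-0.093  0.428 -0.393] [ 0.146 -0.02  -0.134]
```

```bash
python3 -m pendant '[[-0.02,0.1,0,0.03,0,-0.03,-1],[-0.04,0.2,0,0.06,0,-0.06,-1],[-0.07,0.3,0,0.1,-0.01,-0.1,-1],[-0.093,0.428,-0.03,0.146,-0.02,-0.134,-1],[-0.093,0.428,-0.14,0.146,-0.02,-0.134,-1],[-0.093,0.428,-0.26,0.146,-0.02,-0.134,-1],[-0.093,0.428,-0.35,0.146,-0.02,-0.134,-1],[-0.093,0.428,-0.39,0.146,-0.02,-0.134,-1],[-0.093,0.428,-0.393,0.146,-0.02,-0.134,-1],[-0.093,0.428,-0.393,0.146,-0.02,-0.134,-1]]'
python3 - <<'E'
from h import *
plan([.569,.001,.025],-15,60)
im,d,c=cap("wrist");cv2.imwrite("pics/w2.png",im)
plan([.571,.02,.12],-15,0)
E
```

```text
time: 9.2
tcp_pos: [0.6094, 0.1599, 0.1148]
eef_rot: [0.302, 0.685, 0.528, -0.401]
ft_force: [-2.9, 1.0, 3.8]
grip_width: 0.0918
finger_force: 2.0
t 9.2 tip [0.5655 0.0007 0.0205] j [ 0.23  0.91  1.33 -0.87  1.59  0.79] w 0.0918 ff 2.0 F [-2.9  1.   3.8]
  ROW left [0.009 0.001 0.021] [ 0.004 -0.019  0.004]
t 9.25 tip [0.5657 0.0007 0.0205] j [ 0.23  0.9   1.33 -0.87  1.59  0.79] w 0.092 ff 2.0 F [-3.   0.8  4.8]
  ROW left [-0.154 -0.559  0.781] [ 1.934 -0.536 -0.006]
```

View pics/w2.png

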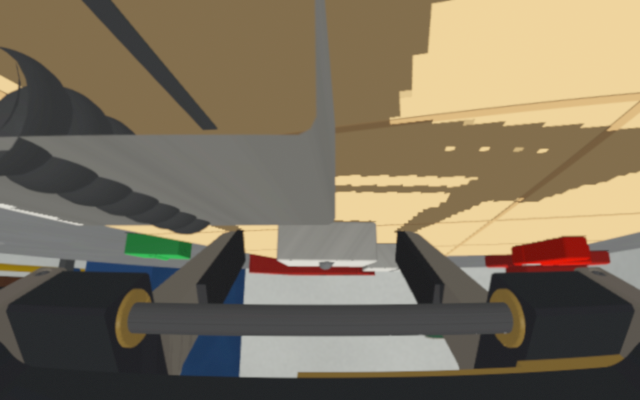

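The wrist view is upside down at this lean. The coupon sits between the fingers at (327,245), and the fingertips are just touching the hearth. I'll raise 4 mm and close.

```bash
python3 -m pendant '[[0.005,0,0.018,0,0,0,-1],[0.009,0,0.02,0,0,0,-1],[0.009,0,0.02,0,0,0,1],[0.009,0,0.02,0,0,0,1],[0.009,0,0.02,0,0,0,1],[0.009,0,0.02,0,0,0,1],[0.009,0,0.02,0,0,0,1],[0.009,0,0.02,0,0,0,1],[0.009,0,0.02,0,0,0,1],[0.009,0,0.02,0,0,0,1]]' 50
python3 - <<'E'
from h import *
plan([.571,.03,.12],-15,0)
E
```

```text
time: 10.25
tcp_pos: [0.6123, 0.1599, 0.1202]
eef_rot: [0.302, 0.686, 0.529, -0.399]
ft_force: [0.3, 1.1, 0.6]
grip_width: 0.0496
finger_force: 50.0
t 10.25 tip [0.5691 0.0009 0.0253] j [ 0.23  0.9   1.32 -0.87  1.59  0.78] w 0.0496 ff 50.0 F [0.3 1.1 0.6]
  ROW left [-0.165 -0.519  0.76 ] [ 1.93  -0.53  -0.007]
```

```bash
python3 -m pendant '[[0,0,0.05,0,0,0,1],[0,0,0.13,0.1,-0.03,0,1],[-0.02,-0.05,0.2,0.25,-0.07,0,1],[-0.03,-0.09,0.25,0.4,-0.11,0,1],[-0.04,-0.13,0.29,0.55,-0.15,0,1],[-0.05,-0.17,0.33,0.7,-0.19,0,1],[-0.07,-0.21,0.37,0.85,-0.23,0,1],[-0.08,-0.26,0.4,0.965,-0.265,0,1],[-0.08,-0.26,0.4,0.965,-0.265,0,1],[-0.08,-0.26,0.4,0.965,-0.265,0,1]]' >/dev/null
python3 -m pendant '[[-0.01,-0.04,0.05,0.14,-0.04,0,1],[-0.02,-0.08,0.1,0.28,-0.08,0,1],[-0.03,-0.12,0.15,0.42,-0.12,0,1],[-0.04,-0.16,0.2,0.56,-0.16,0,1],[-0.05,-0.19,0.25,0.7,-0.19,0,1],[-0.07,-0.23,0.3,0.85,-0.23,0,1],[-0.08,-0.26,0.36,0.965,-0.265,0,1],[-0.08,-0.26,0.36,0.965,-0.265,0,1],[-0.08,-0.26,0.36,0.965,-0.265,0,1],[-0.08,-0.26,0.36,0.965,-0.265,0,1]]'
python3 - <<'E'
from h import *
plan([.571,.04,.10],-15,-30)
E
```

```text
time: 12.25
tcp_pos: [0.572, 0.0307, 0.3086]
eef_rot: [0.0, 0.792, 0.611, -0.001]
ft_force: [0.5, 0.3, -3.6]
grip_width: 0.0494
finger_force: 50.0
t 12.25 tip [0.5716 0.0304 0.1185] j [-0.16  0.24  1.7  -0.    1.2   0.1 ] w 0.0494 ff 50.0 F [ 0.5  0.3 -3.6]
  ROW left [-0.102 -0.33  -0.176] [ 0.97  -0.26  -0.009]
```

```bash
python3 -m pendant '[[-0.01,-0.04,0,0.14,-0.04,0,1],[-0.02,-0.09,-0.02,0.28,-0.08,0,1],[-0.03,-0.14,-0.05,0.42,-0.12,0,1],[-0.05,-0.19,-0.08,0.56,-0.15,0,1],[-0.07,-0.24,-0.11,0.7,-0.19,0,1],[-0.09,-0.29,-0.14,0.85,-0.23,0,1],[-0.1,-0.33,-0.17,0.97,-0.26,0,1],[-0.1,-0.33,-0.176,0.97,-0.26,0,1],[-0.1,-0.33,-0.176,0.97,-0.26,0,1],[-0.1,-0.33,-0.176,0.97,-0.26,0,1]]' >/dev/null
python3 - <<'E'
from h import *
plan([.571,.045,.031],-15,-62)
E
```

```text
t 13.25 tip [0.5724 0.04   0.1017] j [-0.44  0.25  1.82  0.55  1.22 -0.41] w 0.0498 ff 50.0 F [ 0.1  0.2 -4. ]
  ROW left [-0.08  -0.261 -0.584] [ 1.031 -0.269 -0.005]
```

```bash
python3 -m pendant '[[-0.01,-0.04,-0.03,0.15,-0.04,0,1],[-0.02,-0.08,-0.08,0.3,-0.08,0,1],[-0.03,-0.12,-0.14,0.45,-0.12,0,1],[-0.04,-0.16,-0.21,0.6,-0.16,0,1],[-0.06,-0.2,-0.3,0.75,-0.2,0,1],[-0.07,-0.24,-0.4,0.9,-0.24,0,1],[-0.08,-0.26,-0.48,1,-0.267,0,1],[-0.08,-0.26,-0.54,1,-0.267,0,1],[-0.08,-0.26,-0.57,1,-0.267,0,1],[-0.08,-0.26,-0.58,1,-0.267,0,1]]' >/dev/null
python3 - <<'E'
from h import *
plan([.571,.045,.031],-15,-62)
E
python3 -m pendant '[[0,0,-0.004,0,0,0,1],[0,0,-0.004,0,0,0,-1],[0,0,-0.004,0,0,0,-1],[0,0,-0.004,0,0,0,-1],[0,0,0,0,0,0,-1],[0,0,0,0,0,0,-1],[0,0,0.1,0,0,0,-1],[0,0,0.2,0,0,0,-1],[0,0,0.3,0,0,0,-1],[0,0,0.3,0,0,0,-1]]'
python3 - <<'E'
from h import *
im=look("t3");cv2.imwrite("pics/t3c.png",cv2.resize(im[130:290,230:420],None,fx=4,fy=3.5))
plan([.584,.164,.13],-10,-55)
E
```

```text
t 14.25 tip [0.5709 0.0437 0.0305] j [-0.65  0.64  1.79  0.96  1.43 -0.91] w 0.0498 ff 50.0 F [-5.2 -3.   8.1]
  ROW left [-0.001  0.001 -0.007] [ 0.026  0.    -0.005]
time: 15.25
tcp_pos: [0.5285, -0.1184, 0.1993]
eef_rot: [-0.306, 0.682, 0.526, 0.406]
ft_force: [0.8, -0.9, -0.0]
grip_width: 0.0919
finger_force: 0.0
red px 96 [203.53125    315.85416667]
[ 527.9 -169.8] [39.2 87.1] 89.9
[564.7  22.3] [50.1 50.1] 74.7
[582.2 156.4] [50.9 50.2] 79.8
[597.9 -96.5] [34.8 60.5] 79.6
t 15.3 tip [0.5715 0.0425 0.1056] j [-0.65  0.48  1.82  0.95  1.5  -0.81] w 0.0917 ff 0.0 F [-1.2 -0.1  0. ]
  ROW left [0.116 0.515 0.166] [-0.195  0.056  0.166]
```

View pics/t3c.png

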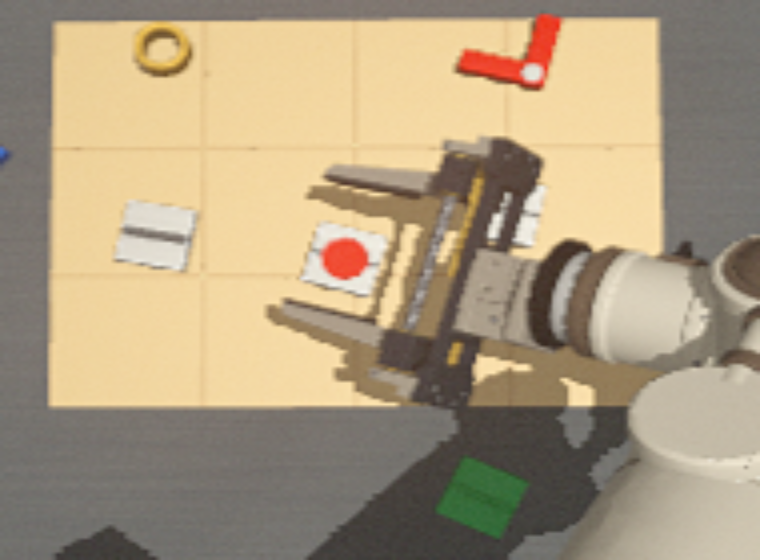

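The middle coupon landed at crop (345,258) with the red disc up, so it is the reject. The left coupon is next.

```bash
python3 -m pendant '[[0.02,0.08,0.04,-0.03,0.01,0.03,-1],[0.04,0.18,0.08,-0.07,0.02,0.06,-1],[0.07,0.3,0.12,-0.12,0.03,0.1,-1],[0.09,0.42,0.15,-0.16,0.04,0.13,-1],[0.116,0.515,0.16,-0.195,0.056,0.166,-1],[0.116,0.515,0.1,-0.195,0.056,0.166,-1],[0.116,0.515,-0.05,-0.195,0.056,0.166,-1],[0.116,0.515,-0.1,-0.195,0.056,0.166,-1],[0.116,0.515,-0.12,-0.195,0.056,0.166,-1],[0.116,0.515,-0.12,-0.195,0.056,0.166,-1]]' >/dev/null
python3 - <<'E'
from h import *
plan([.5834,.164,.0245],-10,-55)
E
```

```text
t 16.3 tip [0.5827 0.1643 0.0566] j [-0.4   0.52  1.82  0.98  1.31 -0.75] w 0.0916 ff 0.0 F [0.3 0.9 0.1]
  ROW left [ 0.001  0.    -0.127] [-0.006 -0.009  0.002]
```

```bash
python3 -m pendant '[[0,0,-0.06,0,0,0,-1],[0,0,-0.1,0,0,0,-1],[0,0,-0.123,0,0,0,-1],[0,0,-0.125,0,0,0,1],[0,0,-0.125,0,0,0,1],[0,0,-0.125,0,0,0,1],[0,0,-0.125,0,0,0,1],[0,0,-0.125,0,0,0,1],[0,0,-0.125,0,0,0,1],[0,0,-0.125,0,0,0,1]]' 50
python3 - <<'E'
from h import *
plan([.582,.14,.12],-10,5)
E
```

```text
time: 17.3
tcp_pos: [0.5565, 0.011, 0.1352]
eef_rot: [-0.298, 0.68, 0.569, 0.354]
ft_force: [0.4, -0.6, 1.2]
grip_width: 0.0491
finger_force: 50.0
t 17.3 tip [0.5834 0.1646 0.0264] j [-0.4   0.58  1.8   0.99  1.28 -0.79] w 0.0491 ff 50.0 F [ 0.4 -0.6  1.2]
  ROW left [0.113 0.581 0.697] [-1.974  0.344  0.003]
```

```bash
python3 -m pendant '[[0,0,0.05,0,0,0,1],[0,0.02,0.12,-0.1,0.02,0,1],[0.01,0.05,0.19,-0.25,0.04,0,1],[0.02,0.1,0.24,-0.4,0.07,0,1],[0.03,0.15,0.28,-0.55,0.1,0,1],[0.04,0.2,0.32,-0.7,0.12,0,1],[0.05,0.25,0.36,-0.85,0.15,0,1],[0.057,0.29,0.4,-0.985,0.172,0,1],[0.057,0.29,0.4,-0.985,0.172,0,1],[0.057,0.29,0.4,-0.985,0.172,0,1]]' >/dev/null
python3 -m pendant '[[0.01,0.04,0.05,-0.14,0.025,0,1],[0.02,0.08,0.1,-0.28,0.05,0,1],[0.02,0.12,0.14,-0.42,0.07,0,1],[0.03,0.16,0.18,-0.56,0.1,0,1],[0.04,0.2,0.22,-0.7,0.12,0,1],[0.05,0.25,0.26,-0.85,0.15,0,1],[0.057,0.29,0.3,-0.985,0.172,0,1],[0.057,0.29,0.3,-0.985,0.172,0,1],[0.057,0.29,0.3,-0.985,0.172,0,1],[0.057,0.29,0.3,-0.985,0.172,0,1]]' >/dev/null
python3 - <<'E'
from h import *
plan([.582,.13,.1],-10,35)
E
```

```text
t 19.3 tip [0.5809 0.1394 0.119 ] j [ 0.08  0.33  1.59 -0.09  1.25  0.28] w 0.0489 ff 50.0 F [-0.2 -0.  -3.3]
  ROW left [ 0.066  0.329 -0.211] [-0.991  0.17   0.008]
```

```bash
python3 -m pendant '[[0.01,0.04,0,-0.14,0.025,0,1],[0.02,0.09,-0.02,-0.28,0.05,0,1],[0.03,0.14,-0.05,-0.42,0.07,0,1],[0.04,0.19,-0.09,-0.56,0.1,0,1],[0.05,0.24,-0.13,-0.7,0.12,0,1],[0.06,0.29,-0.17,-0.85,0.15,0,1],[0.066,0.33,-0.2,-0.99,0.17,0,1],[0.066,0.33,-0.21,-0.99,0.17,0,1],[0.066,0.33,-0.21,-0.99,0.17,0,1],[0.066,0.33,-0.21,-0.99,0.17,0,1]]' >/dev/null
python3 - <<'E'
from h import *
plan([.582,.13,.0305],-10,65)
E
```

```text
t 20.3 tip [0.5829 0.1304 0.1019] j [ 0.3   0.61  1.37 -0.54  1.48  0.61] w 0.0493 ff 50.0 F [-0.3  0.6 -3.5]
  ROW left [ 0.042  0.248 -0.588] [-0.986  0.181  0.003]
```

```bash
python3 -m pendant '[[0.01,0.04,-0.03,-0.15,0.03,0,1],[0.02,0.08,-0.08,-0.3,0.055,0,1],[0.02,0.12,-0.14,-0.45,0.08,0,1],[0.03,0.16,-0.21,-0.6,0.11,0,1],[0.035,0.2,-0.3,-0.75,0.14,0,1],[0.04,0.23,-0.4,-0.9,0.165,0,1],[0.042,0.248,-0.48,-0.99,0.18,0,1],[0.042,0.248,-0.54,-0.99,0.18,0,1],[0.042,0.248,-0.575,-0.99,0.18,0,1],[0.042,0.248,-0.585,-0.99,0.18,0,1]]' >/dev/null
python3 - <<'E'
from h import *
plan([.582,.13,.0305],-10,65)
E
python3 -m pendant '[[0,0,-0.004,0,0,0,1],[0,0,-0.004,0,0,0,-1],[0,0,-0.004,0,0,0,-1],[0,0,-0.004,0,0,0,-1],[0,0,0,0,0,0,-1],[0,0,0,0,0,0,-1],[0,0,0.1,0,0,0,-1],[0,0,0.2,0,0,0,-1],[0,0,0.3,0,0,0,-1],[0,0,0.4,0,0,0,-1]]'
python3 - <<'E'
from h import *
im=look("t4");cv2.imwrite("pics/t4c.png",cv2.resize(im[130:290,230:420],None,fx=4,fy=3.5))
plan([.5647,.0223,.12],-15,0)
E
```

```text
t 21.3 tip [0.582  0.1301 0.0311] j [ 0.42  1.06  1.08 -0.87  1.78  0.78] w 0.0494 ff 50.0 F [-0.4  0.3 -2.6]
  ROW left [-0.001 -0.001 -0.001] [ 0.005 -0.     0.002]
time: 22.3
tcp_pos: [0.6118, 0.3006, 0.2123]
eef_rot: [0.347, 0.645, 0.541, -0.413]
ft_force: [0.7, 0.0, -0.1]
grip_width: 0.0917
finger_force: 0.0
red px 97 [203.55670103 315.80412371]
[564.7  22.3] [50.1 50.1] 74.7
[586.6 153.4] [51.  49.6] 80.3
[605.3 -90.3] [51.  50.3] 78.0
t 22.35 tip [0.5837 0.1313 0.1375] j [ 0.43  0.9   1.12 -0.9   1.86  0.69] w 0.0916 ff 0.0 F [1.9 0.8 2.2]
  ROW left [-0.194 -1.116  0.37 ] [ 2.122 -0.458 -0.14 ]
```

View pics/t4c.png

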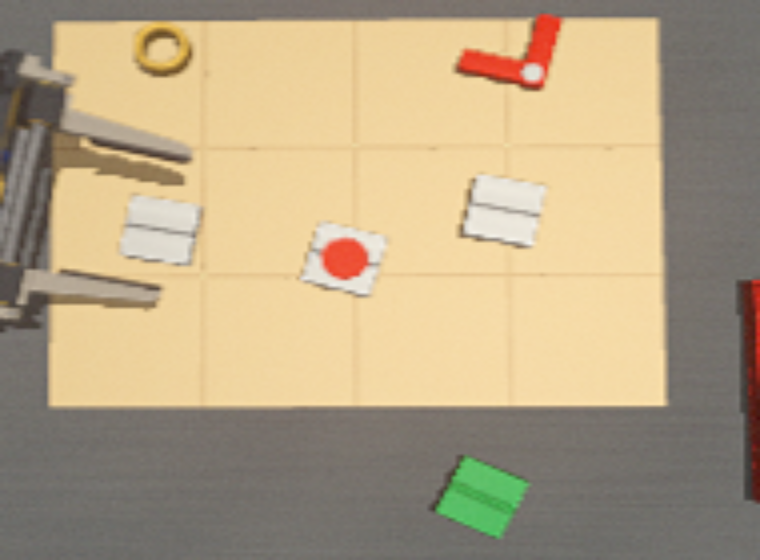

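All three are turned over, and the red disc is at crop (345,258). I'll straighten the tool over the reject.

```bash
python3 -m pendant '[[-0.01,-0.05,0.05,0.14,-0.03,0,-1],[-0.03,-0.12,0.1,0.28,-0.06,-0.02,-1],[-0.05,-0.2,0.14,0.42,-0.09,-0.03,-1],[-0.06,-0.28,0.17,0.56,-0.12,-0.04,-1],[-0.07,-0.36,0.19,0.7,-0.15,-0.05,-1],[-0.08,-0.44,0.2,0.85,-0.18,-0.06,-1],[-0.1,-0.55,0.2,1,-0.22,-0.07,-1],[-0.1,-0.55,0.2,1,-0.22,-0.07,-1],[-0.1,-0.55,0.2,1,-0.22,-0.07,-1],[-0.1,-0.55,0.2,1,-0.22,-0.07,-1]]' >/dev/null
python3 -m pendant '[[-0.01,-0.05,0.05,0.14,-0.03,0,-1],[-0.03,-0.12,0.1,0.28,-0.06,-0.02,-1],[-0.05,-0.2,0.12,0.42,-0.09,-0.03,-1],[-0.06,-0.28,0.14,0.56,-0.12,-0.04,-1],[-0.07,-0.36,0.15,0.7,-0.15,-0.05,-1],[-0.08,-0.44,0.16,0.85,-0.18,-0.06,-1],[-0.1,-0.55,0.16,1,-0.22,-0.07,-1],[-0.1,-0.55,0.16,1,-0.22,-0.07,-1],[-0.1,-0.55,0.16,1,-0.22,-0.07,-1],[-0.1,-0.55,0.16,1,-0.22,-0.07,-1]]' >/dev/null
python3 - <<'E'
from h import *
plan([.5647,.0223,.0155],-15.3,0)
E
```

```text
t 24.35 tip [0.5589 0.0146 0.1112] j [-0.15  0.24  1.72 -0.07  1.19  0.13] w 0.092 ff 0.0 F [-0.3  0.7  0.2]
  ROW left [ 0.011 -0.019 -0.381] [ 0.124 -0.032 -0.022]
```

```bash
python3 -m pendant '[[0.011,-0.019,-0.05,0.124,-0.032,-0.022,-1],[0.011,-0.019,-0.15,0.124,-0.032,-0.022,-1],[0.011,-0.019,-0.25,0.124,-0.032,-0.022,-1],[0.011,-0.019,-0.33,0.124,-0.032,-0.022,-1],[0.011,-0.019,-0.37,0.124,-0.032,-0.022,-1],[0.011,-0.019,-0.377,0.124,-0.032,-0.022,1],[0.011,-0.019,-0.377,0.124,-0.032,-0.022,1],[0.011,-0.019,-0.377,0.124,-0.032,-0.022,1],[0.011,-0.019,-0.377,0.124,-0.032,-0.022,1],[0.011,-0.019,-0.377,0.124,-0.032,-0.022,1]]' 50
python3 - <<'E'
from h import *
plan([.463,-.357,.12],-15.3,0)
E
```

```text
time: 25.35
tcp_pos: [0.565, 0.0208, 0.2078]
eef_rot: [0.001, 0.796, 0.606, 0.001]
ft_force: [-0.3, 0.5, 0.1]
grip_width: 0.0536
finger_force: 0.0
t 25.35 tip [0.5654 0.0208 0.0177] j [-0.18  0.37  1.77  0.    1.    0.09] w 0.0536 ff 0.0 F [-0.3  0.5  0.1]
  ROW left [-0.408 -1.511  0.409] [-0.     0.004  0.004]
```

```bash
python3 -m pendant '[[0,0,0,0,0,0,1],[0,0,0,0,0,0,1],[0,0,0.1,0,0,0,1],[0,0,0.2,0,0,0,1],[-0.02,-0.1,0.3,0,0,0,1],[-0.06,-0.22,0.38,0,0,0,1],[-0.1,-0.36,0.41,0,0,0,1],[-0.14,-0.52,0.41,0,0,0,1],[-0.18,-0.67,0.41,0,0,0,1],[-0.2,-0.75,0.41,0,0,0,1]]'
python3 -m pendant '[[-0.03,-0.12,0,0,0,0,1],[-0.07,-0.25,0,0,0,0,1],[-0.1,-0.38,0,0,0,0,1],[-0.14,-0.52,0,0,0,0,1],[-0.18,-0.65,0,0,0,0,1],[-0.208,-0.76,0,0,0,0,1],[-0.208,-0.76,0,0,0,0,1],[-0.208,-0.76,0,0,0,0,1],[-0.208,-0.76,0,0,0,0,1],[-0.208,-0.76,0,0,0,0,1]]' >/dev/null
python3 - <<'E'
from h import *
plan([.463,-.357,.0105],-15.3,0)
E
```

```text
time: 26.35
tcp_pos: [0.5133, -0.169, 0.3087]
eef_rot: [-0.0, 0.796, 0.605, -0.0]
ft_force: [0.7, 0.6, -3.3]
grip_width: 0.0495
finger_force: 50.0
t 27.35 tip [ 0.4629 -0.3553  0.1189] j [-0.86  0.27  1.66  0.    1.21 -0.6 ] w 0.0494 ff 50.0 F [ 0.6 -0.9 -3.1]
  ROW left [ 0.001 -0.006 -0.434] [-0.002  0.001  0.001]
```

```bash
python3 -m pendant '[[0,0,-0.08,0,0,0,1],[0,0,-0.18,0,0,0,1],[0,0,-0.28,0,0,0,1],[0,0,-0.36,0,0,0,1],[0,0,-0.4,0,0,0,1],[0,0,-0.42,0,0,0,1],[0,0,-0.43,0,0,0,1],[0,0,-0.434,0,0,0,1],[0,0,-0.434,0,0,0,1],[0,0,-0.434,0,0,0,1]]'
python3 -m pendant '[[0,0,0,0,0,0,-1],[0,0,0,0,0,0,-1],[0,0,0,0,0,0,-1],[0,0,0,0,0,0,-1],[0,0,0.05,0,0,0,-1],[0,0,0.15,0,0,0,-1],[0,0,0.3,0,0,0,-1],[0,0,0.45,0,0,0,-1],[0,0,0.55,0,0,0,-1],[0,0,0.6,0,0,0,-1]]'
python3 -m pendant '[[0.05,0.1,0,0,0,0,-1],[0.1,0.2,0,0,0,0,-1],[0.15,0.3,0.05,0,0,0,-1],[0.2,0.4,0.05,0,0,0,-1],[0.2,0.5,0.1,0,0,0,-1],[0.2,0.65,0.1,0,0,0,-1],[0.2,0.8,0.1,0,0,0,-1],[0.2,0.9,0.1,0,0,0,-1],[0.2,0.9,0.1,0,0,0,-1],[0.2,0.9,0.1,0,0,0,-1]]' >/dev/null
python3 - <<'E'
from h import *
im,d,c=cap("top");cv2.imwrite("pics/t5.png",cv2.resize(im[130:290,230:500],None,fx=2.9,fy=2.9))
W=world(d,c)
hsv=cv2.cvtColor(im,cv2.COLOR_BGR2HSV);m=(hsv[...,1]<60)&(hsv[...,2]>150);m[:,:421]=0;m[:,482:]=0;m[:214]=0;m[270:]=0
print(m.sum(),np.nanmean(W[m],0))
E
```

```text
time: 28.35
tcp_pos: [0.4628, -0.3569, 0.2018]
eef_rot: [0.001, 0.795, 0.606, 0.001]
ft_force: [-0.4, 0.1, -3.2]
grip_width: 0.0497
finger_force: 50.0
time: 29.35
tcp_pos: [0.4631, -0.3571, 0.3551]
eef_rot: [0.003, 0.795, 0.606, 0.001]
ft_force: [-0.3, 0.1, -0.4]
grip_width: 0.0914
finger_force: 0.0
1164 [ 0.48562088 -0.18136934  0.49550749]
```

View pics/t5.png

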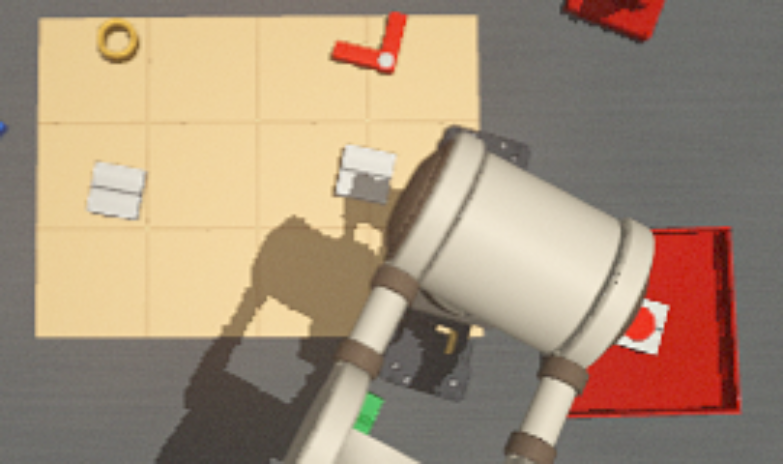

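The reject lies in the scrap tray at about (642,325) with its red mark up. The other two are on the hearth with their root lines up, and the magnet and coupling have not moved.

```bash
python3 -c "
from rig import bot
print(bot.job_done())"
```

```text
the job is handed in; nothing more can be done
None
```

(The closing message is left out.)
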